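# Hang the orange parts pail on the twin-prong hook

### The job

On the bench stand an orange and a blue parts pail, each with its wire bail (swing handle) folded down flat. Swing the bail of the orange pail upright before you lift the pail off the bench, then hang the pail by its bail over both prongs of the hook stand, so that it hangs free, level and still when you let go. Carry it upright, and leave the blue pail where it is.

Things in the scene. Friction and masses are not known exactly. Their poses are not given: they have to be found in the camera images.
- orange_pail: Orange round open pail, 90 mm high, 84 mm wide at the foot, 109 at the rim, about 0.35 kg, loose. Origin: centre of its underside, z up. Its wire bail swings freely about a hinge line along the pail's y, 80 mm above the origin (ears at y = -57, +57). At first it lies folded to the pail's -x side (towards the robot), 83 degrees from upright on a stop, crown some 60 mm beyond the rim.
- orange_grip (a point): Centre of the black roller in mid-crown of the orange pail's bail, 115 mm from the hinge line. Roller 15 mm thick, 36 long along y (as the pail's y); it spins on the wire, so pinched from above across x it lets the bail swing while the gripper keeps its direction. Beside it bare 6 mm wire to 48 mm either side. Site z points from hinge to crown: up when the bail is upright. Bail falls if let go.
- hook_stand: Steel stand, fixed: foot 110x160x10 mm, central post 18 thick, 268 high, two 6 mm prongs with red tips. Origin: centre of the foot's underside, z up. Prongs run along its -x (roughly to the robot) at y = -30, +30; level seat x = -62 to -108, top at z = 243; tips x = -126, up to z = 264. Come from in front of the tips, crown above them; lay it on both, best x = -85, y = 0: grip at z = 246.
- blue_pail: A blue pail, otherwise the same as the orange one, its bail folded down too; a bystander, to be left alone. Origin: centre of its underside.

How it is judged (in metres and radians):
On the way:
1. the orange pail's bail is swung upright (within 25 degrees) before the pail is carried off (foot still less than 60 mm above the bench) (angle between orange_grip's own z axis and vertical below 0.436 rad and height (world z) of orange_pail below 0.06 m), for 0.1 s.
At the end, for the whole second after the job is handed in: The orange pail hangs still (under 50 mm/s), tilted under 11 degrees, foot 30 mm or more up, bail on both prongs: crown middle 45 to 118 mm in front of the post, within 22 mm of midway between the prongs, 236 to 260 mm up, weight on the stand. Blue pail moved under 30 mm (x of orange_grip in the frame of hook_stand between -0.118 and -0.045 m and y of orange_grip in the frame of hook_stand between -0.022 and 0.022 m and z of orange_grip in the frame of hook_stand between 0.236 and 0.26 m and contact force between orange_pail and hook_stand above 1 N and height (world z) of orange_pail above 0.03 m and angle between orange_pail's own z axis and vertical below 0.2 rad and linear speed of orange_pail below 0.05 m/s and distance of blue_pail from where it was at the start of the episode below 0.03 m); the robot touches nothing.
It fails at once if the orange pail is tipped more than 40 degrees (angle between orange_pail's own z axis and vertical above 0.7 rad).
It fails at once if the blue pail is moved more than 30 mm (distance of blue_pail from where it was at the start of the episode above 0.03 m).
It also fails if it takes over 54 s, if anything falls off the work surface, if the arm or the gripper's body presses on something with over 40 N, if the wrist force passes 120 N, or if a joint passes its speed limit or range.

### The arm

A 6-joint arm with a two-finger parallel gripper is mounted at the origin on a cart in front of the work surface, level with it; the furniture and walls round the work are solid. World frame = base frame: x ahead of the robot, y to its left, z up, the work surface at z = 0. Lengths are in mm, angles in rad, forces in N, time in s.
With the tool pointing down it reaches from about 350 to 875 mm from the base axis. Payload 4.2 kg.
Tool frame: the origin (TCP) lies midway between the tips of the shut fingers; the grasp point (between the pads) lies 19 mm behind it; z points along the fingers, y is the line along which they close (so a half turn about z gives the same grasp; the last joint's range is limited). The gripper opens to 87 mm and grips with 3 to 60 N. Pads are 19 mm wide; open, the fingers measure 117 mm over their backs; the gripper's body (75 mm by 190 mm) begins 51 mm behind the grasp point.
Start: joints at [0.259, 0.385, 0.008, 0, -1.194, -0.259], TCP at [624.979, 0.025, 222.55] pointing down, gripper open.
Joint ranges: [-3.14, 3.14], [-1.21, 2.06], [-1.07, 1.41], [-3.16, 2.05], [-2.99, -0.16], [-3.1, 3.1]. Speed limits (rad/s): [2.79, 2.79, 3.14, 3.14, 3.14, 3.14].

### API

Orientations are given as [roll, pitch, yaw] about the fixed x, y, z axes, in that order (R = Rz(yaw) Ry(pitch) Rx(roll)).
In Python, from cell import manip gives the robot as it stands.
- The arm moves only by the tool jog_arm, never from a script. Its argument "targets" is a list of rows, each an object with "offset": the shift along the tool's x, y, z in mm, a list of three; "angular": the turn, a rotation vector about the tool's x, y, z in degrees, a list of three; "grip": the closure in counts, from 0 (fully open) to 255 (shut). In form: [{"offset": [tx, ty, tz], "angular": [wx, wy, wz], "grip": grip}, ...]. A call has 1 to 20 rows; each row is the pose to reach, as a shift and turn from the pose commanded when the call began, along the tool's axes at that moment; what a row does not reach only later rows make up. A row lasts 1/10 s, in which the tool goes at most 50 mm and 8.59 degrees, less where a joint would pass 70% of its speed; a pose out of reach is approached as far as the arm can. A call with a gripper value outside its range is refused whole. The fingers move at their own pace and stop on an object; "newtons" is the grip in N (left out, the last holds). Time passes only in rows, so rows that repeat a pose let the fingers close. It gives the time, the measured TCP pose, the force, the opening and the grip force at its end, in the units of the state.
- manip.observe(): the state, without advancing time (a new reading comes with each control period).
- manip.capture(name): name is "scene" or "side" or "wrist"; returns a dict with "image" (384x512x3 uint8, blue, green, red), "fx", "fy", "cx", "cy" (pixels), "k1" (the pictures are not rectified: a ray, as slopes to the right and down, at radius r is drawn at 1 + k1 r^2 times it, then the intrinsics apply), "extrinsics" (4x4, takes a point from world to camera coordinates); the wrist camera has in their place "hand_eye" (4x4, takes a point from camera to tool coordinates, whose origin is the TCP and whose axes are the flange's). Camera axes: x right, y up, looking along -z (the intrinsics and any distortion apply to the point x, -y, -z); pixel columns grow to the right and rows downward; lengths in mm; the calibration is good to about 2 mm. A picture is of the moment at which its call begins: read the wrist's pose just before it. There is no depth.
- manip.hand_in(): hands the job in; it is judged then, once.
The state is a dict: "time": time; "joint_positions": joint angles; "dq": joint speeds; "joint_efforts": joint torques, N m; "ee_pos": TCP position; "tcp_rot": TCP orientation; "ft_force": force on the tool from outside, world axes, zero at the start; "torque": the same for the moment, N m; "gripper_width": finger opening in mm; "grip_force": force on a finger pad.
Only numpy, scipy, OpenCV 4.12 (cv2) and the standard library are available. Lean on these libraries where they do the work, as an engineer would, in place of code of your own. Each camera call takes 0.05 s, during which the arm holds its last target. There are 200 camera calls.

## Working session

There is one attempt and no reset: what is moved stays moved. The work goes in short steps, Python scripts to look and compute and a tool call to move; the robot and the scene stay as the last step left them, time stands still between calls to the robot, and variables do not carry over. Pictures are saved under pics/ and viewed, at most 10 in all, crops included, and the job is handed in when it is done.

Besides the shell and the picture viewer there is one more tool, called after "Call:" by a JSON object that holds its "api" and its "payload". jog_arm: Moves the arm, as the interface text tells. Its arguments: {"type":"object","properties":{"targets":{"type":"array"},"newtons":{"type":"number"}},"required":["targets"]}

```bash
mkdir -p pics; ls; python3 - <<'E'
from cell import manip
import cv2,pickle
print(manip.observe())
d={}
for n in("scene","side","wrist"):
    c=manip.capture(n);d[n]=c;cv2.imwrite(f"pics/{n}0.png",c["image"])
    print(n,{k:v for k,v in c.items() if k!="image"})
pickle.dump(d,open("c0.pkl","wb"))
E
```

```text
pics
{'time': 0.0, 'joint_positions': array([ 2.58608771e-01,  3.85550282e-01,  6.63810785e-03, -5.12256455e-04,
       -1.19400915e+00, -2.58622898e-01]), 'dq': array([ 0.00110951, -0.00090466, -0.00041905,  0.00235408,  0.00103498,
        0.00082116]), 'joint_efforts': array([ 5.69075401e-04, -3.90661991e+01,  1.87403029e+01,  4.22001421e+00,
        1.09914420e-02, -1.81494070e-04]), 'ee_pos': array([6.24396840e+02, 2.75587792e-02, 2.21466237e+02]), 'tcp_rot': array([ 3.13941657e+00, -8.33854036e-05, -1.57099935e+00]), 'ft_force': array([ 0.45051869,  0.32319879, -0.28581181]), 'torque': array([ 0.00518712,  0.00393881, -0.04774729]), 'grip_force': 0.0, 'gripper_width': 87.32670214737176}
scene {'fx': 417.58422976046586, 'fy': 417.58422976046586, 'cx': 251.5584579272105, 'cy': 191.77509052881337, 'k1': -0.05113625804250154, 'extrinsics': array([[-8.25105725e-01, -5.64456707e-01,  2.42727820e-02,
         5.11563348e+02],
       [ 3.19023269e-01, -4.30020121e-01,  8.44574952e-01,
        -3.03100516e+02],
       [-4.66288212e-01,  7.04607210e-01,  5.34886888e-01,
        -9.974212
[... 377 characters left out ...]
980600e-01,
        -2.14773532e+02],
       [-2.91568606e-01,  8.29519121e-01,  4.76325284e-01,
        -9.01836179e+02],
       [ 0.00000000e+00,  0.00000000e+00,  0.00000000e+00,
         1.00000000e+00]])}
wrist {'fx': 264.6091528002072, 'fy': 264.6091528002072, 'cx': 252.58100039454655, 'cy': 193.94095290648596, 'k1': -0.03780977493997521, 'hand_eye': array([[-8.72204556e-04,  9.57662689e-01,  2.87891323e-01,
         7.94988379e+01],
       [ 9.99999562e-01,  9.32810661e-04, -7.33394480e-05,
         2.15457562e-01],
       [-3.38782548e-04,  2.87891133e-01, -9.57663083e-01,
        -1.60876240e+02],
       [ 0.00000000e+00,  0.00000000e+00,  0.00000000e+00,
         1.00000000e+00]])}
```

View pics/scene0.png

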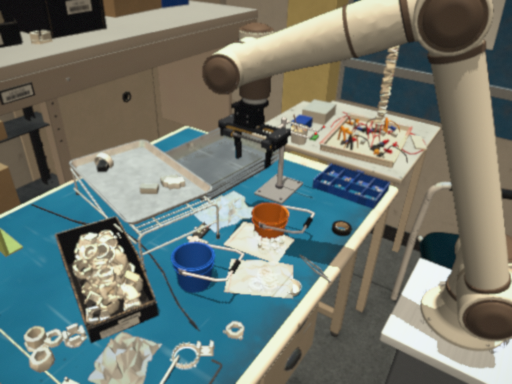

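View pics/side0.png

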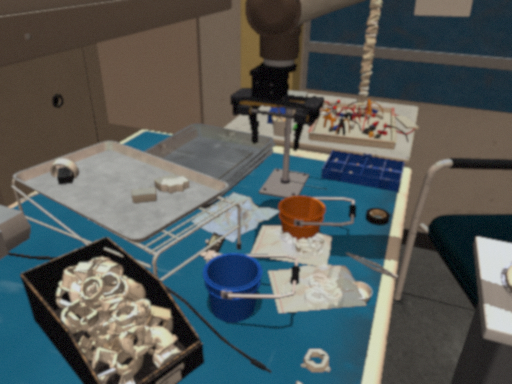

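View pics/wrist0.png

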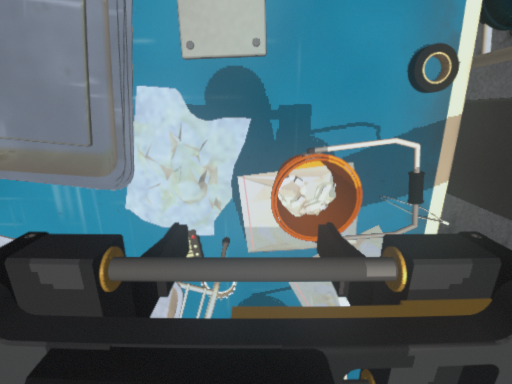

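The wrist view shows the orange rim at about (318,198), the roller at about (417,187) and the stand foot at its upper edge (holes 187,44 and 260,42). In the scene view the roller is at about (309,215), in the side view at about (352,208). The gripper hides the prongs.

```bash
cat > h.py <<'E'
import numpy as np,cv2
from scipy.spatial.transform import Rotation as R
def cam(c,st=None):
    """returns camera->world 4x4"""
    if "extrinsics" in c: return np.linalg.inv(c["extrinsics"])
    T=np.eye(4);T[:3,:3]=R.from_euler("xyz",st["tcp_rot"]).as_matrix();T[:3,3]=st["ee_pos"]
    return T@c["hand_eye"]
def ray(c,uv,st=None):
    K=np.array([[c["fx"],0,c["cx"]],[0,c["fy"],c["cy"]],[0,0,1]])
    p=cv2.undistortPoints(np.array([[uv]],float),K,np.array([c["k1"],0,0,0.]))[0,0]
    T=cam(c,st);d=T[:3,:3]@[p[0],-p[1],-1];return T[:3,3],d/np.linalg.norm(d)
def onz(c,uv,z,st=None):
    o,d=ray(c,uv,st);return o+d*(z-o[2])/d[2]
def tri(rs):
    A=0;b=0
    for o,d in rs:
        P=np.eye(3)-np.outer(d,d);A=A+P;b=b+P@o
    x=np.linalg.solve(A,b);return x,[np.linalg.norm(np.cross(x-o,d)) for o,d in rs]
E
python3 - <<'E'
import pickle,numpy as np
from h import *
np.set_printoptions(precision=1,suppress=True)
d=pickle.load(open("c0.pkl","rb"))
st={"ee_pos":[624.4,0,221.5],"tcp_rot":[3.1394,0,-1.571]}
w,s,e=d["wrist"],d["scene"],d["side"]
print("roller tri",tri([ray(w,(417,187),st),ray(s,(309,215)),ray(e,(352,208))]))
print("roller z94",onz(w,(417,187),94,st),onz(s,(309,215),94),onz(e,(352,208),94))
print("rim z90",onz(w,(318,198),90,st))
# roller ends, ears
print(onz(w,(417,171),94,st),onz(w,(417,203),94,st))
print("corners",onz(w,(416,147),94,st),onz(w,(415,228),94,st))
print("foot",[onz(w,p,10,st) for p in((183,58),(265,56),(179,0),(265,0),(187,44),(260,42))])
print("foot scene",[onz(s,p,10) for p in((281,202),(255,192),(303,182))],"side",[onz(e,p,10) for p in((290,196),(260,188),(308,176))])
E
```

```text
roller tri (array([439.3,  -5.7, 105.1]), [np.float64(3.4350279528052408), np.float64(8.475404651092902), np.float64(6.724872505605709)])
roller z94 [435.1  -0.8  94. ] [449.1 -34.2  94. ] [438.2 -12.   94. ]
rim z90 [547.8  13.5  90. ]
[438.4 -19.5  94. ] [431.6  18.6  94. ]
corners [444.2 -46.3  94. ] [428.2  50.4  94. ]
foot [array([ 713. , -150.3,   10. ]), array([ 607.6, -152.2,   10. ]), array([ 713.8, -216.4,   10. ]), array([ 608.2, -215.7,   10. ]), array([ 706.8, -166.7,   10. ]), array([ 614.1, -168.6,   10. ])]
foot scene [array([ 608.1, -155.2,   10. ]), array([ 712.1, -155.1,   10. ]), array([ 611. , -313.5,   10. ])] side [array([ 623.9, -155. ,   10. ]), array([ 716.6, -166.7,   10. ]), array([ 609. , -292.9,   10. ])]
```

Call:
{"api": "jog_arm", "payload": {"targets": [{"offset": [0,30,0],"angular": [0,0,-2],"grip": 130},{"offset": [1,60,10],"angular": [0,0,-4],"grip": 130},{"offset": [1,95,25],"angular": [0,0,-6],"grip": 130},{"offset": [2,130,40],"angular": [0,0,-8.5],"grip": 130},{"offset": [2,160,55],"angular": [0,0,-8.5],"grip": 130},{"offset": [2,180,60],"angular": [0,0,-8.5],"grip": 130},{"offset": [2,189,60],"angular": [0,0,-8.5],"grip": 130},{"offset": [2,189,60],"angular": [0,0,-8.5],"grip": 130},{"offset": [2,189,60],"angular": [0,0,-8.5],"grip": 130}]}}

```text
time: 1.05
ee_pos: [437.5, -1.6, 163.3]
tcp_rot: [-3.139, 0.0, -1.422]
ft_force: [-0.4, -0.8, 0.1]
gripper_width: 42.9
grip_force: 0.0
```

```bash
python3 - <<'E'
from cell import manip
import cv2,pickle
import numpy as np
d={}
d["st"]=manip.observe();print(d["st"]["ee_pos"],d["st"]["tcp_rot"],d["st"]["gripper_width"])
for n in("wrist","scene","side"):
    c=manip.capture(n);d[n]=c
pickle.dump(d,open("c1.pkl","wb"))
cv2.imwrite("pics/w1.png",d["wrist"]["image"])
z=lambda i,x,y:cv2.resize(i[y:y+150,x:x+200],None,fx=4,fy=4,interpolation=cv2.INTER_CUBIC)
cv2.imwrite("pics/s1.png",z(d["scene"]["image"],190,110))
cv2.imwrite("pics/e1.png",z(d["side"]["image"],200,80))
E
```

```text
[437.45366264  -1.62776855 163.317184  ] [-3.13927706e+00  4.71094754e-05 -1.42203340e+00] 42.90794309504891
```

View pics/w1.png

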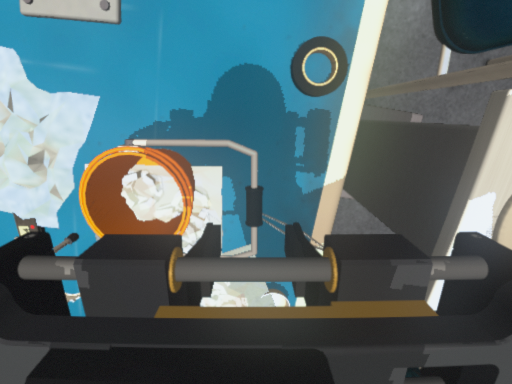

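View pics/s1.png

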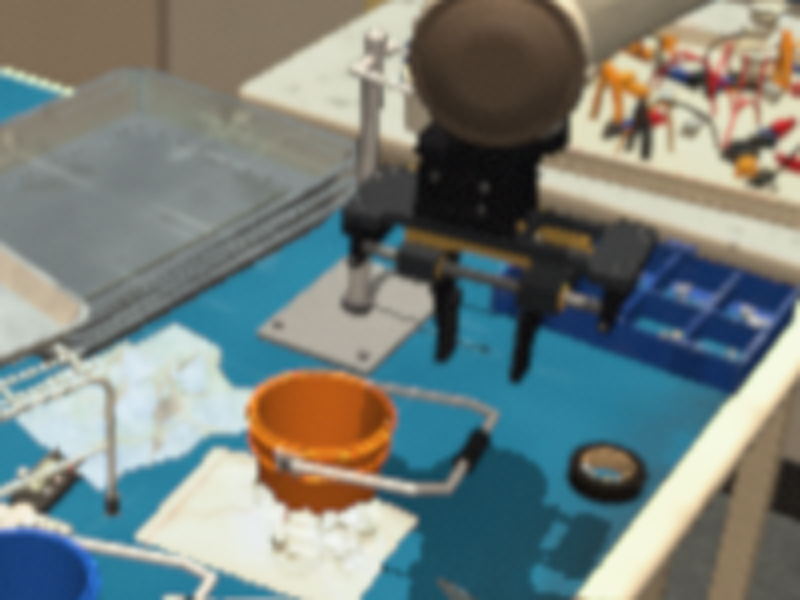

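View pics/e1.png

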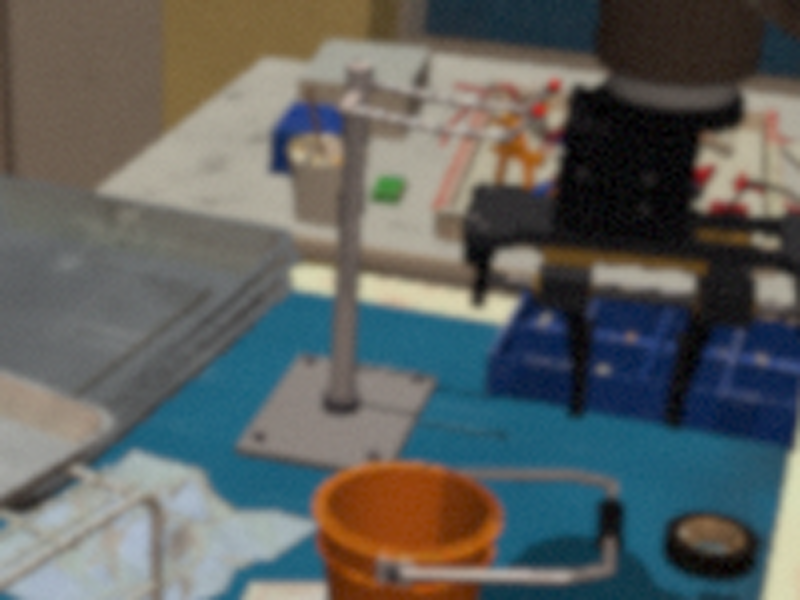

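Wrist view: roller at (254,206), crown wire vertical in the image, so the yaw is aligned. Side crop (x4, origin 200,80): foot corners at (238,452), (437,380), (300,357); the prongs run right from the post top (360,80). Scene crop (origin 190,110): foot corners at (258,330), (367,370), (435,305).

```bash
python3 - <<'E'
import pickle,numpy as np
from h import *
np.set_printoptions(precision=1,suppress=True)
d=pickle.load(open("c1.pkl","rb"));d0=pickle.load(open("c0.pkl","rb"))
st=d["st"];w,s,e=d["wrist"],d["scene"],d["side"]
S=lambda p:(190+p[0]/4,110+p[1]/4)
E=lambda p:(200+p[0]/4,80+p[1]/4)
print("roller",onz(w,(254,206),94,st),onz(s,S((467,458)),94),onz(e,E((612,520)),94))
print(tri([ray(s,S((467,458))),ray(e,E((612,520))),ray(w,(254,206),st)]))
print("tool axes",R.from_euler("xyz",st["tcp_rot"]).as_matrix())
print("footE",[onz(e,E(p),10) for p in((238,452),(380,466),(437,380),(300,357))])
print("footS",[onz(s,S(p),10) for p in((258,330),(367,370),(435,305))])
print("post base",onz(e,E((342,400)),15),onz(s,S((357,303)),15))
print("posttop",tri([ray(e,E((360,72))),ray(s,S((375,38)))]))
print("tipsE",[onz(e,E(p),264) for p in((553,87),(537,128))])
# stand model, predicted pixels
def proj(c,P):
    p=(c["extrinsics"]@np.r_[P,1])[:3];x=np.array([p[0],-p[1]])/-p[2];x=x*(1+c["k1"]*(x@x));return x*c["fx"]+[c["cx"],c["cy"]]
for P in((535,-202,261),(535,-262,261),(553,-202,243),(553,-262,243)): print(P,(proj(e,P)-[200,80])*4)
E
```

```text
roller [435.9  -0.5  94. ] [433.1   9.5  94. ] [434.5  -4.1  94. ]
(array([435.2,   0.8,  92.3]), [np.float64(4.138008252639933), np.float64(4.053466490965796), np.float64(0.8419916928690357)])
tool axes [[ 0.1 -1.   0. ]
 [-1.  -0.1  0. ]
 [-0.  -0.  -1. ]]
footE [array([ 707.8, -138.9,   10. ]), array([ 610.3, -157.6,   10. ]), array([ 607.2, -300.9,   10. ]), array([ 715.7, -298.3,   10. ])]
footS [array([ 711.7, -151.5,   10. ]), array([ 604.5, -154.1,   10. ]), array([ 609.1, -278.7,   10. ])]
post base [ 661.4 -232.6   15. ] [ 662.3 -233.1   15. ]
posttop (array([ 661.9, -232.7,  261.9]), [np.float64(1.2803852626052352), np.float64(1.2803852626053385)])
tipsE [array([ 534.1, -242.7,  264. ]), array([ 526.7, -157. ,  264. ])]
(535, -202, 261) [538.3 109.5]
(535, -262, 261) [557.   83.1]
(553, -202, 243) [507.5 133.2]
(553, -262, 243) [527.3 106.1]
```

Call:
{"api": "jog_arm", "payload": {"targets": [{"offset": [-1,2,20],"angular": [0,0,0],"grip": 130},{"offset": [-1,2,45],"angular": [0,0,0],"grip": 130},{"offset": [-1,2,70],"angular": [0,0,0],"grip": 130},{"offset": [-1,2,84],"angular": [0,0,0],"grip": 130},{"offset": [-1,2,89],"angular": [0,0,0],"grip": 130},{"offset": [-1,2,89],"angular": [0,0,0],"grip": 130},{"offset": [-1,2,89],"angular": [0,0,0],"grip": 255},{"offset": [-1,2,89],"angular": [0,0,0],"grip": 255},{"offset": [-1,2,89],"angular": [0,0,0],"grip": 255},{"offset": [-1,2,89],"angular": [0,0,0],"grip": 255},{"offset": [-1,2,89],"angular": [0,0,0],"grip": 255},{"offset": [-1,2,89],"angular": [0,0,0],"grip": 255}], "newtons": 25}}

```text
time: 2.4
ee_pos: [434.7, -1.0, 73.9]
tcp_rot: [-3.14, 0.0, -1.422]
ft_force: [2.0, 0.7, -0.6]
gripper_width: 14.3
grip_force: 25.0
```

Call:
{"api": "jog_arm", "payload": {"targets": [{"offset": [0,-1,-7],"angular": [0,0,0],"grip": 255},{"offset": [0,-3,-15.8],"angular": [0,0,0],"grip": 255},{"offset": [0,-8.3,-30.9],"angular": [0,0,0],"grip": 255},{"offset": [0,-15.6,-45.2],"angular": [0,0,0],"grip": 255},{"offset": [0,-24.8,-58.3],"angular": [0,0,0],"grip": 255},{"offset": [0,-35.7,-70.1],"angular": [0,0,0],"grip": 255},{"offset": [0,-48.2,-80.2],"angular": [0,0,0],"grip": 255},{"offset": [0,-61.9,-88.5],"angular": [0,0,0],"grip": 255},{"offset": [0,-76.7,-94.7],"angular": [0,0,0],"grip": 255},{"offset": [0,-92.2,-98.9],"angular": [0,0,0],"grip": 255},{"offset": [0,-104,-100.5],"angular": [0,0,0],"grip": 255},{"offset": [0,-112,-101],"angular": [0,0,0],"grip": 255},{"offset": [0,-112,-101],"angular": [0,0,0],"grip": 255},{"offset": [0,-112,-101],"angular": [0,0,0],"grip": 255}]}}

```text
time: 3.8
ee_pos: [544.8, 15.3, 175.2]
tcp_rot: [-3.141, -0.0, -1.422]
ft_force: [-1.1, -0.0, 4.1]
gripper_width: 14.1
grip_force: 25.0
```

```bash
python3 - <<'E'
from cell import manip
import cv2,numpy as np
z=lambda i,x,y:cv2.resize(i[y:y+200,x:x+200],None,fx=2,fy=2)
cv2.imwrite("pics/up.png",np.hstack([z(manip.capture("scene")["image"],190,90),z(manip.capture("side")["image"],210,70)]))
print(manip.observe()["ee_pos"])
E
```

```text
[544.44267477  15.21074791 175.14363065]
```

View pics/up.png

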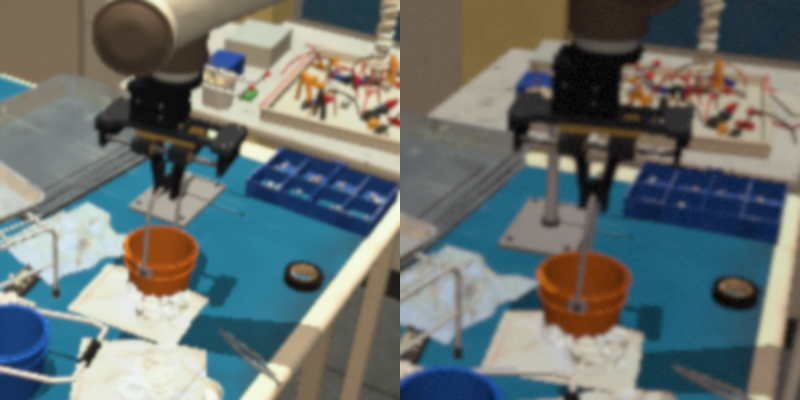

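The bail stands upright over the pail, held by the roller. Lifting now.

Call:
{"api": "jog_arm", "payload": {"targets": [{"offset": [0,0,-3],"angular": [0,0,0],"grip": 255},{"offset": [0,0,-8],"angular": [0,0,0],"grip": 255},{"offset": [0,0,-16],"angular": [0,0,0],"grip": 255},{"offset": [0,0,-26],"angular": [0,0,0],"grip": 255},{"offset": [0,0,-38],"angular": [0,0,0],"grip": 255},{"offset": [0,0,-50],"angular": [0,0,0],"grip": 255},{"offset": [0,0,-62],"angular": [0,0,0],"grip": 255},{"offset": [0,0,-74],"angular": [0,0,0],"grip": 255},{"offset": [0,0,-85],"angular": [0,0,0],"grip": 255},{"offset": [0,0,-94],"angular": [0,0,0],"grip": 255},{"offset": [0,0,-100],"angular": [0,0,0],"grip": 255},{"offset": [0,0,-104],"angular": [0,0,0],"grip": 255},{"offset": [0,0,-105],"angular": [0,0,0],"grip": 255},{"offset": [0,0,-105],"angular": [0,0,0],"grip": 255},{"offset": [0,0,-105],"angular": [0,0,0],"grip": 255}], "newtons": 40}}

```text
time: 5.4
ee_pos: [544.4, 15.3, 279.0]
tcp_rot: [3.14, 0.0, -1.422]
ft_force: [0.9, 0.0, -4.0]
gripper_width: 13.6
grip_force: 40.0
```

Call:
{"api": "jog_arm", "payload": {"targets": [{"offset": [0.4,0.2,0],"angular": [0,0,0],"grip": 255},{"offset": [2.7,1,0],"angular": [0,0,0.1],"grip": 255},{"offset": [8.4,3.4,0],"angular": [0,0,0.3],"grip": 255},{"offset": [18,7.3,0],"angular": [0,0,0.6],"grip": 255},{"offset": [32,13,0],"angular": [0,0,1],"grip": 255},{"offset": [50,20,0],"angular": [0,0,1.6],"grip": 255},{"offset": [71,28.4,0],"angular": [0,0,2.2],"grip": 255},{"offset": [94,37.7,0],"angular": [0,0,3],"grip": 255},{"offset": [118.5,47.5,0],"angular": [0,0,3.75],"grip": 255},{"offset": [143,57.3,0],"angular": [0,0,4.5],"grip": 255},{"offset": [166,66.6,0],"angular": [0,0,5.3],"grip": 255},{"offset": [187,75,0],"angular": [0,0,5.9],"grip": 255},{"offset": [205,82,0],"angular": [0,0,6.5],"grip": 255},{"offset": [219,87.7,0],"angular": [0,0,6.9],"grip": 255},{"offset": [228.6,91.6,0],"angular": [0,0,7.2],"grip": 255},{"offset": [234,94,0],"angular": [0,0,7.4],"grip": 255},{"offset": [236.5,94.8,0],"angular": [0,0,7.5],"grip": 255},{"offset": [237,95,0],"angular": [0,0,7.5],"grip": 255},{"offset": [237,95,0],"angular": [0,0,7.5],"grip": 255},{"offset": [237,95,0],"angular": [0,0,7.5],"grip": 255}]}}

```text
time: 7.4
ee_pos: [485.9, -232.7, 279.6]
tcp_rot: [-3.142, 0.0, -1.552]
ft_force: [-0.3, -0.0, -3.7]
gripper_width: 13.8
grip_force: 40.0
```

```bash
python3 - <<'E'
from cell import manip
import cv2,numpy as np,pickle
st=manip.observe()
z=lambda i,x,y:cv2.resize(i[y:y+150,x:x+200],None,fx=2,fy=2,interpolation=cv2.INTER_CUBIC)
w=manip.capture("wrist");s=manip.capture("scene");e=manip.capture("side")
pickle.dump(dict(st=st,wrist=w,scene=s,side=e),open("c2.pkl","wb"))
cv2.imwrite("pics/c2.png",np.hstack([w["image"][:300],np.vstack([z(s["image"],230,60),z(e["image"],230,30)])[:300,:280]]) if 0 else np.vstack([np.hstack([z(s["image"],230,80),z(e["image"],230,60)]),cv2.resize(w["image"],(400,300)) @ np.eye(3) if 0 else np.hstack([cv2.resize(w["image"],(400,300)),np.zeros((300,400,3),np.uint8)])]))
E
```

```text
(no output)
```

View pics/c2.png

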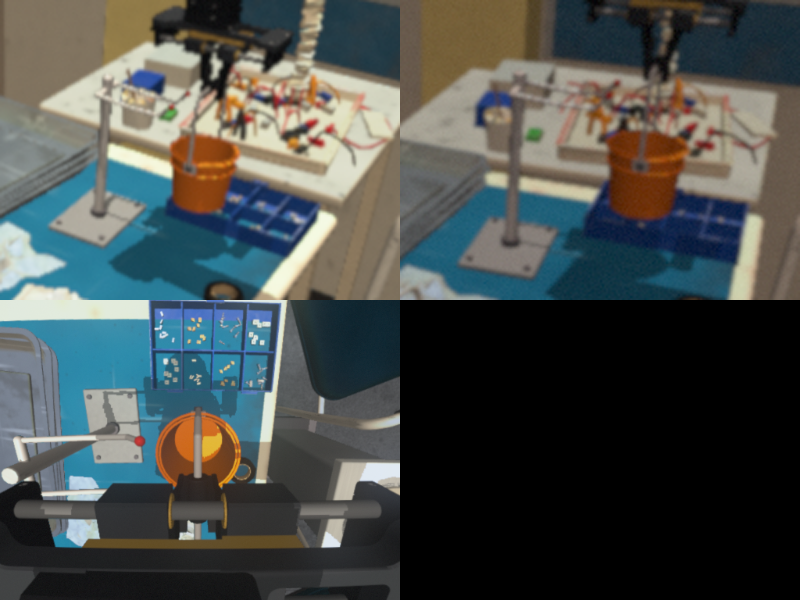

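In the wrist view the -y prong's red tip is at about (179,179) full scale; the pail hangs level in front of the stand. I'll check the tip against its expected place.

```bash
python3 - <<'E'
import pickle,numpy as np
from h import *
np.set_printoptions(precision=1,suppress=True)
d=pickle.load(open("c2.pkl","rb"));w,st=d["wrist"],d["st"]
i=w["image"].astype(int);m=(i[...,2]>120)&(i[...,1]<80)&(i[...,0]<80);m[:,240:]=0;m[:100]=0
v,u=np.nonzero(m);print(len(u),u.mean(),v.mean(),u.min(),u.max(),v.min(),v.max())
for z in(258,261):print(onz(w,(u.mean(),v.mean()),z,st))
print("prong at seat-ish",onz(w,(100*1.28,140*1.28),240,st),onz(w,(25*1.28,140*1.28),240,st))
print("foot",[onz(w,(a*1.28,b*1.28),10,st) for a,b in((84,90),(136,88),(144,160),(92,162))])
print(st["ee_pos"],st["tcp_rot"])
E
```

```text
459 215.03485838779957 199.40305010893246 172 239 149 237
[ 513.2 -252.7  258. ]
[ 512.8 -253.7  261. ]
prong at seat-ish [ 583.9 -262.3  240. ] [ 662.6 -261.1  240. ]
foot [array([ 716.3, -308.7,   10. ]), array([ 609.9, -313.4,   10. ]), array([ 602.1, -161.1,   10. ]), array([ 719.2, -154.2,   10. ])]
[ 485.9 -232.7  279.6] [-3.1  0.  -1.6]
```

Call:
{"api": "jog_arm", "payload": {"targets": [{"offset": [0,-0.5,0],"angular": [0,0,0],"grip": 255},{"offset": [0,-3,0],"angular": [0,0,0],"grip": 255},{"offset": [0,-8,0],"angular": [0,0,0],"grip": 255},{"offset": [0,-15,0],"angular": [0,0,0],"grip": 255},{"offset": [0.5,-25,0],"angular": [0,0,0],"grip": 255},{"offset": [1,-35,0],"angular": [0,0,0],"grip": 255},{"offset": [1,-46,0],"angular": [0,0,0],"grip": 255},{"offset": [1,-57,0],"angular": [0,0,0],"grip": 255},{"offset": [1.5,-67,0],"angular": [0,0,0],"grip": 255},{"offset": [1.5,-76,0],"angular": [0,0,0],"grip": 255},{"offset": [2,-83,0],"angular": [0,0,0],"grip": 255},{"offset": [2,-88,0],"angular": [0,0,0],"grip": 255},{"offset": [2,-90.5,0],"angular": [0,0,0],"grip": 255},{"offset": [2,-91,0],"angular": [0,0,0],"grip": 255},{"offset": [2,-91,0],"angular": [0,0,0],"grip": 255},{"offset": [2,-91,0],"angular": [0,0,0],"grip": 255},{"offset": [2,-91,0],"angular": [0,0,0],"grip": 255}]}}

```text
time: 9.25
ee_pos: [576.5, -233.6, 279.8]
tcp_rot: [-3.141, 0.0, -1.553]
ft_force: [0.2, 0.3, -3.5]
gripper_width: 13.9
grip_force: 40.0
```

Call:
{"api": "jog_arm", "payload": {"targets": [{"offset": [0,0,2],"angular": [0,0,0],"grip": 255},{"offset": [0,0,6],"angular": [0,0,0],"grip": 255},{"offset": [0,0,11],"angular": [0,0,0],"grip": 255},{"offset": [0,0,17],"angular": [0,0,0],"grip": 255},{"offset": [0,0,23],"angular": [0,0,0],"grip": 255},{"offset": [0,0,29],"angular": [0,0,0],"grip": 255},{"offset": [0,0,35],"angular": [0,0,0],"grip": 255},{"offset": [0,0,40],"angular": [0,0,0],"grip": 255},{"offset": [0,0,44],"angular": [0,0,0],"grip": 255},{"offset": [0,0,47],"angular": [0,0,0],"grip": 255},{"offset": [0,0,49],"angular": [0,0,0],"grip": 255},{"offset": [0,0,49],"angular": [0,0,0],"grip": 255},{"offset": [0,0,49],"angular": [0,0,0],"grip": 255}]}}

```text
time: 10.55
ee_pos: [576.9, -233.6, 230.7]
tcp_rot: [-3.141, -0.0, -1.553]
ft_force: [-0.3, -0.4, -3.8]
gripper_width: 13.8
grip_force: 40.0
```

```bash
python3 - <<'E'
from cell import manip
import cv2,numpy as np
z=lambda i,x,y:cv2.resize(i[y:y+150,x:x+133],None,fx=3,fy=3,interpolation=cv2.INTER_CUBIC)
cv2.imwrite("pics/hang.png",np.hstack([z(manip.capture("scene")["image"],230,80),z(manip.capture("side")["image"],230,60)]))
E
```

```text
(no output)
```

View pics/hang.png

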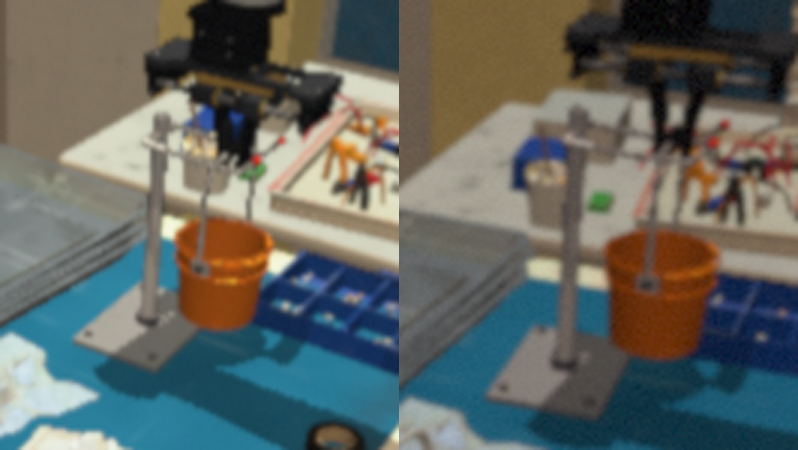

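The crown is above both prongs, behind the red tips (scene crop 282,140 and 256,160), with the weight still on the arm. I'll lower in small steps until the prongs take it.

Call:
{"api": "jog_arm", "payload": {"targets": [{"offset": [0,0,1],"angular": [0,0,0],"grip": 255},{"offset": [0,0,2],"angular": [0,0,0],"grip": 255},{"offset": [0,0,3],"angular": [0,0,0],"grip": 255},{"offset": [0,0,3.5],"angular": [0,0,0],"grip": 255},{"offset": [0,0,3.5],"angular": [0,0,0],"grip": 255},{"offset": [0,0,3.5],"angular": [0,0,0],"grip": 255}]}}

```text
time: 11.25
ee_pos: [576.7, -233.6, 227.0]
tcp_rot: [3.142, -0.0, -1.553]
ft_force: [-0.7, 0.1, -3.6]
gripper_width: 13.8
grip_force: 40.0
```

Call:
{"api": "jog_arm", "payload": {"targets": [{"offset": [0,0,1],"angular": [0,0,0],"grip": 255},{"offset": [0,0,2],"angular": [0,0,0],"grip": 255},{"offset": [0,0,2],"angular": [0,0,0],"grip": 255},{"offset": [0,0,2],"angular": [0,0,0],"grip": 255}]}}

```text
time: 11.65
ee_pos: [576.9, -233.7, 225.9]
tcp_rot: [-3.14, -0.001, -1.553]
ft_force: [-0.9, 0.6, 1.6]
gripper_width: 14.1
grip_force: 40.0
```

Weight is on the prongs. Release, then rise straight up.

Call:
{"api": "jog_arm", "payload": {"targets": [{"offset": [0,0,0],"angular": [0,0,0],"grip": 200},{"offset": [0,0,0],"angular": [0,0,0],"grip": 170},{"offset": [0,0,0],"angular": [0,0,0],"grip": 140},{"offset": [0,0,0],"angular": [0,0,0],"grip": 130},{"offset": [0,0,0],"angular": [0,0,0],"grip": 130},{"offset": [0,0,-5],"angular": [0,0,0],"grip": 130},{"offset": [0,0,-15],"angular": [0,0,0],"grip": 130},{"offset": [0,0,-30],"angular": [0,0,0],"grip": 130},{"offset": [0,0,-50],"angular": [0,0,0],"grip": 130},{"offset": [0,0,-75],"angular": [0,0,0],"grip": 130},{"offset": [0,0,-95],"angular": [0,0,0],"grip": 130},{"offset": [0,0,-110],"angular": [0,0,0],"grip": 130},{"offset": [0,0,-110],"angular": [0,0,0],"grip": 130},{"offset": [0,0,-110],"angular": [0,0,0],"grip": 130},{"offset": [0,0,-110],"angular": [0,0,0],"grip": 130},{"offset": [0,0,-110],"angular": [0,0,0],"grip": 130},{"offset": [0,0,-110],"angular": [0,0,0],"grip": 130},{"offset": [0,0,-110],"angular": [0,0,0],"grip": 130}]}}

```text
time: 13.45
ee_pos: [576.6, -233.6, 334.6]
tcp_rot: [3.141, 0.0, -1.553]
ft_force: [0.4, 0.1, 0.1]
gripper_width: 42.3
grip_force: 0.0
```

```bash
python3 - <<'E'
from cell import manip
import cv2,numpy as np
z=lambda i,x,y:cv2.resize(i[y:y+150,x:x+133],None,fx=3,fy=3,interpolation=cv2.INTER_CUBIC)
a=manip.capture("side")["image"]
for k in range(6): b=manip.capture("side")["image"]
print(np.abs(a.astype(int)-b)[60:210,230:360].mean(), np.abs(a.astype(int)-b)[0:100,0:200].mean())
cv2.imwrite("pics/fin.png",np.hstack([z(manip.capture("scene")["image"],230,80),z(b,230,60)]))
E
```

```text
1.9336068376068376 1.8826833333333333
```

View pics/fin.png

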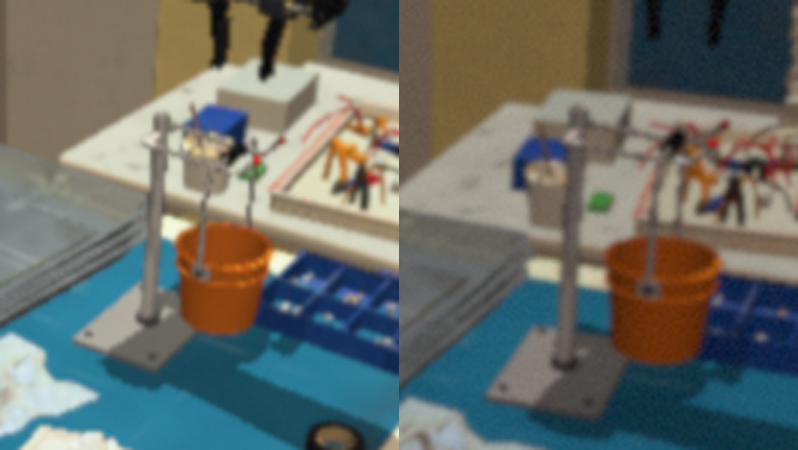

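The pail hangs level and still on both prongs (roller at about 676,138 in the crop), and the gripper is clear above it.

```bash
python3 -c "
from cell import manip
print(manip.hand_in())"
```

```text
the job is handed in; nothing more can be done
None
```

The orange pail hangs level and still by its bail on both prongs, the gripper is clear and the blue pail was never touched; I handed the job in at about 14 s, and no verdict came back.

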